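# Bring the next carriage of boards down the gravity lane

### The arm

A 7-joint arm with a two-finger parallel gripper is mounted at the origin on the work surface. World frame = base frame: x ahead of the robot, y to its left, z up, the work surface at z = 0. Lengths are in m, angles in rad, forces in N, time in s.
With the tool pointing down it reaches from about 0.4 to 0.875 m from the base axis. Payload 6.5 kg.
Tool frame: the origin (TCP) lies on the front face of the gripper's body, between the roots of the fingers; the fingertips stand 64 mm ahead of it and the grasp point (between the pads) lies 45 mm ahead of it; z points along the fingers, y is the line along which they close (so a half turn about z gives the same grasp; the last joint's range is limited). The gripper opens to 88 mm and grips with 3 to 60 N. Pads are 18 mm wide; open, the fingers measure 123 mm over their backs; the gripper's body (75 mm by 187 mm) begins 45 mm behind the grasp point.
Start: joints at [-1.305, 0.536, -0.004, 1.538, 0.003, 1.067, -0.071], TCP at [0.212, 0.615, 0.303] pointing down, gripper open.
Joint ranges: [-2.7, 2.7], [-0.37, 2.16], [-1.27, 1.26], [0.24, 2.4], [-1.31, 4.45], [0.19, 1.91], [-2.76, 2.76]. Speed limits (rad/s): [2.39, 2.39, 3.14, 3.14, 3.14, 3.14, 3.14].

### API

Orientations are given as a unit quaternion [w, x, y, z].
In Python, from plant import * gives the robot as it stands.
- The arm moves only by the shell command python3 -m jog 'ROWS' [OPENING]. ROWS is a JSON object of lists of equal length, an entry for each row: "translation": the shift along the world's x, y, z in m, a list of three; "roll": the turn about the world's z in rad. In form: {"translation": [[tx, ty, tz], ...], "roll": [roll, ...]}. A call has 1 to 12 rows; each row is the pose to reach, as a shift and turn from the pose commanded when the call began; what a row does not reach only later rows make up. A row lasts 1/8 s, in which the tool goes at most 62.5 mm and 10.7 degrees, less where a joint would pass 70% of its speed; a pose out of reach is approached as far as the arm can. A call with a gripper value outside its range is refused whole. OPENING is the closure, from -1 (fully open) to 1 (shut), set as the call begins (- or left out, the last holds). The fingers move at their own pace and stop on an object; the grip force is fixed at half the most. Time passes only in rows, so rows that repeat a pose let the fingers close. It gives the time, the measured TCP pose, the force, the opening and the grip force at its end, in the units of the state.
- state(): the state, without advancing time (a new reading comes with each control period).
- snapshot(name): name is "scene" or "top" or "wrist"; returns a dict with "frame" (400x640x3 uint8, red, green, blue), "z_map" (400x640 float32, m along the optical axis (not along the pixel's ray), 0 where there is no reading), "fx", "fy", "cx", "cy" (pixels), "R" (3x3) and "t" (3): a world point X has camera coordinates R X + t. Camera axes: x right, y down, z forward; pixel columns grow to the right and rows downward; lengths in m; the calibration is good to about 2 mm. The wrist camera is an equidistant fisheye: a pixel r from the principal point sees the ray r / f radians off the axis. A picture is of the moment at which its call begins.
- finish_job(): hands the job in; it is judged then, once.
The state is a dict: "t": time; "q": joint angles; "dq": joint speeds; "tau": joint torques, N m; "eef_pos": TCP position; "tool_rot": TCP orientation; "wrist_force": force on the tool from outside, world axes, zero at the start; "wrist_torque": the same for the moment, N m; "width": finger opening in m; "gripper_force": force on a finger pad.
Only numpy, scipy, OpenCV 4.12 (cv2) and the standard library are available. Lean on these libraries where they do the work, as an engineer would, in place of code of your own. Each camera call takes 0.05 s, during which the arm holds its last target. There are 200 camera calls.

### The job

The next carriage of half-built boards waits at the gate of the gravity lane: press the release handle down so that it rolls off, catch it on its way down with the fingers at its spring bumper, and ease it the rest of the way until it stands against the two end stops. The parts on the boards are not soldered yet, so it must not be jolted: meet it moving along with it and slow it smoothly, so that the bumper never goes in by more than about 10 mm, keep its wheels on the rails and do not let it run into the stops faster than a slow creep. Leave it standing there with the hand clear, and leave the reel, jar and closed unit around the lane where they are.

Things in the scene. Friction and masses are not known exactly. Their poses are not given: they have to be found in the camera images.
- lane: Fixed gravity lane: two aluminium rails on posts, 136 wide. Origin on the table, x level, pointing downhill along the lane, y across to the release shaft's side. Running surface at z = 62 - 0.075 x, from x = -300 to 360. Side guides (inner faces y = +-64) stand 56 above it. Between the rails (|y| < 28) it is open down to the table, but for ties at x = -240 and 250, up to z = 28.
- carriage: Black tray on four wheels (radius 24) with two grey units: 150 long (x, downhill), 120 wide, walls 50 to 90 above the running surface, contents no higher. Origin on that surface under its middle; front wall at x = 75. 0.75 kg nominal (hidden: 0.6 to 1.05). Let go it starts off at 0.4 m/s2 and after 420 mm, in about 2 s, would hit the stops at 0.23 to 0.3 m/s. 4 mm of play in the guides.
- front (a point): Point on the middle of the carriage's front wall, 70 above the running surface (behind the bumper).
- bumper_face (a point): Middle of the front face of the carriage's spring bumper, a black bar 72 wide, 26 high and 8 thick on two plunger rods, 35 ahead of the front wall and 64 above the running surface. The place to catch the carriage: space for the fingers in front of it all the way down. It moves with the bumper.
- bumper (a joint): How far the spring bumper is pushed in towards the tray, in m: 0 = free, 0.025 = end of travel. Spring 150 N/m, no preload, hardly damped: the carriage leaning on a still hand pushes it in by about 4 mm, running into a still hand at 0.25 m/s by 14 mm and more.
- stop_line (a point): Where front is when the carriage is fully down, its front wall against both end stops: lane x = 334, axes as the lane's; at the gate front is at x = -420 here. The stops are rubber-faced posts on the rails, y = 41 to 63 on either side, 20 long, 74 high. Between and beyond them is free space, 82 wide, where bumper and fingers go through.
- gate (a joint): Angle of the release shaft, which carries the gate paddle and the handle: 0 = closed, the paddle in front of the carriage's corner at lane y = 44 to 64; grows as the handle is pressed down; from about 0.6 rad the carriage is free and rolls off; end of travel 1.0 rad. It stays where it is left; pressing takes about 2 N.
- handle (a point): Middle of the top of the handle, a flat black pad 50 (along the lane) by 32 at lane x = 130, to be pressed down from above. It turns about the shaft, which runs along the lane at y = 82, 30 above the running surface. Closed, it slants outward and up at 0.4 rad, this point 63 outward of and 31 above the shaft; at 1.0 rad it slants down at 0.6 rad, this point 60 outward and 36 below.
- solder_reel: Bystander: upright reel of solder wire, 60 diameter, 54 high, white flanges, on the table beside the upper half of the lane on the shaft's side. Origin at the middle of its underside. Stays where it is.
- flux_jar: Bystander: amber jar, 52 diameter, 62 high, on the table beside the lower part of the lane on the shaft's side. Origin at the middle of its underside. Stays where it is.
- closed_unit: Bystander: grey closed unit lying flat, 62 by 100 by 30, on the table just beyond the lower end of the lane. Origin at the middle of its underside. Stays where it is.

How it is judged:
On the way, in this order (a step that is already met when the one before it is completed fails the run):
1. the gate is opened with the handle, the carriage still at the top of the lane (value of joint gate above 0.45 rad and x of front in the frame of stop_line below -0.36 m).
2. the carriage is caught by the fingers on its way, well before the stops, and slowed (x of front in the frame of stop_line between -0.34 and -0.02 m and linear speed of carriage below 0.12 m/s and value of joint bumper above 0.001 m).
At the end, for the whole second after the job is handed in: The carriage stands on the rails at rest, its front within 10 mm of the end stops, the hand clear of it; reel, jar and closed unit are within 30 mm of where they stood (x of front in the frame of stop_line between -0.01 and 0.01 m and angle between carriage's own z axis and vertical below 0.15 rad and height (world z) of carriage between 0.03 and 0.052 m and linear speed of carriage below 0.02 m/s and distance of each of solder_reel, flux_jar, closed_unit from where it was at the start of the episode below 0.03 m); the robot touches nothing.
It fails at once if the carriage is jolted: its spring bumper is driven in by more than 12 mm (value of joint bumper above 0.012 m).
It fails at once if the carriage is knocked: touched by the hand or arm with more than 12 N (contact force between any of the fingers, the arm and carriage above 12 N).
It fails at once if the carriage runs into the end stops: faster than 0.12 m/s in the last 15 mm (x of front in the frame of stop_line above -0.015 m and linear speed of carriage above 0.12 m/s).
It fails at once if the carriage is lifted off the rails or tipped (height (world z) of carriage above 0.1 m or (x of front in the frame of stop_line above -0.25 m and height (world z) of carriage above 0.082 m) or angle between carriage's own z axis and vertical above 0.22 rad).
It fails at once if a thing beside the lane is pushed more than 30 mm (distance of any of solder_reel, flux_jar, closed_unit from where it was at the start of the episode above 0.03 m).
It also fails if it takes over 32 s, if anything falls off the work surface, if the arm or the gripper's body presses on something with over 40 N, if the wrist force passes 120 N, or if a joint passes its speed limit or range.

## Working session

There is one attempt and no reset: what is moved stays moved. The work goes in short steps, Python scripts to look and compute and a shell command to move; the robot and the scene stay as the last step left them, time stands still between calls to the robot, and variables do not carry over. Pictures are saved under pics/ and viewed, at most 10 in all, crops included, and the job is handed in when it is done.

```bash
mkdir -p pics; ls; python3 - <<'E'
from plant import *
import cv2,numpy as np
s=state();print(s)
for n in("scene","top"):
    c=snapshot(n);np.savez(n+".npz",**c);cv2.imwrite(f"pics/{n}0.png",c["frame"][:,:,::-1])
    print(n,c["fx"],c["fy"],c["cx"],c["cy"],c["R"],c["t"])
E
```

```text
pics
{'t': 0.0, 'q': array([-1.30521356,  0.53717461, -0.00442714,  1.5388477 ,  0.00263031,
        1.06730813, -0.07119971]), 'dq': array([ 0.00144582, -0.00053196,  0.00149004, -0.00074343, -0.00015827,
        0.00027987, -0.00017035]), 'tau': array([-7.44810609e-05, -5.70975530e+01,  9.90578458e-01, -2.51611465e+01,
       -5.62836975e-02,  1.80124323e-02,  1.69202767e-04]), 'eef_pos': array([0.21158254, 0.6140719 , 0.30184355]), 'tool_rot': array([-6.37886448e-05,  1.65093534e-01,  9.86277534e-01, -8.63868775e-04]), 'wrist_force': array([-0.47326769,  0.37625345,  0.29797776]), 'wrist_torque': array([-0.01928268, -0.00461294,  0.00069285]), 'gripper_force': 0.0, 'width': 0.0875892515219113}
scene 458.27785267224726 458.27785267224726 320.67227692215243 202.12340053735244 [[ 7.11934419e-01  7.02245940e-01 -1.50883949e-04]
 [ 5.30462604e-01 -5.37921857e-01 -6.55171353e-01]
 [-4.60172587e-01  4.66358998e-01 -7.55480294e-01]] [-0.37982321 -0.26184049  1.37737136]
top 449.40976330874855 449.40976330874855 327.38406581128316 196.37766083567251 [[ 0.00774729 -0.99991507 -0.01048038]
 [-0.98452584 -0.00579233 -0.1751437 ]
 [ 0.17506812  0.0116751  -0.9844871 ]] [-0.0101977   0.58584038  1.32026264]
```

View pics/top0.png

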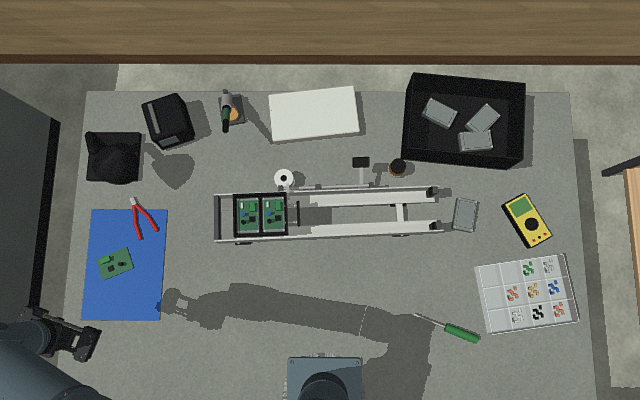

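View pics/scene0.png

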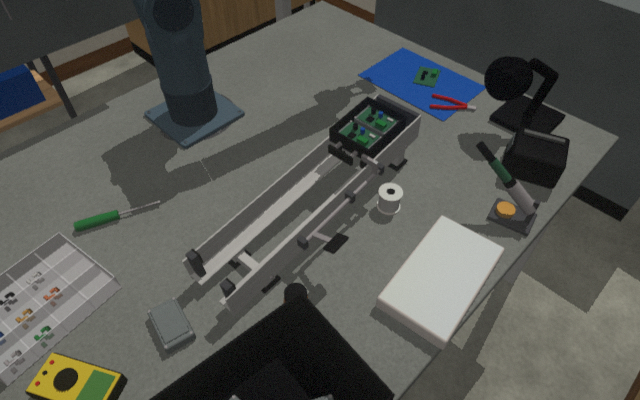

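The top view shows the lane running left to right, which is downhill toward world -y. The tray is at px (260,214), the bumper bar at (298,213), the handle pad at (361,161), the stops at (433,191) and (433,227), the reel at (284,177), the jar at (398,166) and the closed unit at (466,214). The scene view shows the same things: handle (337,243), stops (196,262) and (230,290), bumper (342,154).

```bash
cat > h.py <<'E'
import numpy as np,cv2
def cloud(c):
    v,u=np.mgrid[:400,:640];z=c["z_map"]
    P=np.stack([(u-c["cx"])/c["fx"]*z,(v-c["cy"])/c["fy"]*z,z],-1)
    return (P-c["t"])@c["R"]          # world points
def blob(c,box,lo,hi,dark=70):        # dark pixels in box (u0,v0,u1,v1) with height in [lo,hi]
    W=cloud(c);m=np.zeros((400,640),bool);u0,v0,u1,v1=box;m[v0:v1,u0:u1]=1
    m&=(c["frame"].max(-1)<dark)&(c["z_map"]>0)&(W[...,2]>lo)&(W[...,2]<hi)
    n,l,s,_=cv2.connectedComponentsWithStats(m.astype(np.uint8))
    if n<2:return None
    return W[l==1+s[1:,4].argmax()]
E
python3 - <<'E'
from h import *
T=dict(np.load("top.npz"));S=dict(np.load("scene.npz"))
B={"handle":((345,150,375,172),(325,230,352,258),.07,.14),
"stopF":((420,180,442,202),(215,275,240,306),.08,.14),
"stopN":((420,216,442,238),(182,246,210,278),.08,.14),
"bumper":((291,198,304,228),(326,140,356,164),.10,.16),
"tray":((225,185,291,242),(325,90,425,160),.12,.18)}
for k,(t,s,lo,hi) in B.items():
    for n,c,b in(("top",T,t),("sc",S,s)):
        p=blob(c,b,lo,hi)
        if p is None: print(k,n,None);continue
        r=cv2.minAreaRect((p[:,:2]*1000).astype(np.float32))
        print(k,n,len(p),"mean",p.mean(0).round(3),"z",np.percentile(p[:,2],[5,50,95]).round(3),"rect",np.round(r[0],1),np.round(r[1],1),round(r[2],1))
W=cloud(T);
for k,u,v in(("reel",284,177),("jar",398,166),("unit",466,214)):print(k,W[v,u].round(3))
# guides: near guide & far guide top: points 0.08<z<.14 in lane box
for (u0,u1,v0,v1) in((300,420,180,200),(300,420,225,245)):
    w=W[v0:v1,u0:u1].reshape(-1,3);w=w[(w[:,2]>.085)&(w[:,2]<.125)];print(len(w),w[:,0].mean(),np.polyfit(w[:,1],w[:,0],1),np.polyfit(w[:,1],w[:,2],1))
E
```

```text
handle top 168 mean [ 0.679 -0.104  0.112] z [0.105 0.112 0.119] rect [ 679.1 -104.1] [30.1 45.2] 0.4
handle sc 264 mean [ 0.68  -0.106  0.112] z [0.106 0.112 0.117] rect [ 678.9 -105.2] [48.5 32.1] 88.5
stopF top 41 mean [ 0.595 -0.312  0.099] z [0.083 0.101 0.111] rect [ 593.9 -312.7] [28.3 15.1] 41.7
stopF sc 163 mean [ 0.6   -0.321  0.103] z [0.089 0.107 0.11 ] rect [ 596.7 -320.2] [23.4 20.2] 3.7
stopN top 32 mean [ 0.494 -0.317  0.098] z [0.082 0.1   0.11 ] rect [ 494.1 -317.9] [20.4  8.4] 5.5
stopN sc 162 mean [ 0.498 -0.326  0.099] z [0.083 0.104 0.109] rect [ 493.1 -322.7] [24.2 29.6] 10.8
bumper top 69 mean [0.519 0.076 0.142] z [0.137 0.142 0.146] rect [521.3  75.7] [69.9  6.3] 0.8
bumper sc 434 mean [0.518 0.09  0.134] z [0.119 0.135 0.153] rect [506.1  96. ] [101.8  56.1] 4.7
tray top 837 mean [0.518 0.186 0.149] z [0.125 0.152 0.17 ] rect [516.  180.3] [121.  150.1] 3.0
tray sc 2509 mean [0.518 0.183 0.147] z [0.127 0.147 0.166] rect [511.7 192.2] [128.5 246.8] 3.1
reel [0.645 0.127 0.057]
jar [ 0.68  -0.222  0.062]
unit [ 0.537 -0.432  0.031]
586 0.6030338405836916 [-0.03624205  0.6008127 ] [0.02790754 0.10024606]
252 0.4656896454908531 [-0.06128907  0.46017431] [0.05302703 0.10962084]
```

```bash
python3 -m jog '{"translation": [[0.033,-0.051,0],[0.066,-0.102,0],[0.099,-0.153,0],[0.132,-0.204,0],[0.165,-0.255,0],[0.198,-0.306,0],[0.231,-0.357,0],[0.264,-0.408,0],[0.297,-0.459,0],[0.33,-0.51,0],[0.363,-0.561,0],[0.396,-0.612,0]], "roll": [-0.14,-0.28,-0.42,-0.56,-0.70,-0.84,-0.98,-1.08,-1.182,-1.182,-1.182,-1.182]}' 1; python3 -c "
from plant import *;print(state())"
```

```text
t: 1.6
eef_pos: [0.6084, 0.0011, 0.3024]
tool_rot: [-0.0, 0.686, 0.727, -0.0]
wrist_force: [0.7, 1.2, 0.2]
width: 0.0002
gripper_force: 0.0
{'t': 1.6, 'q': array([-0.3956815 ,  0.49310699,  0.44426404,  1.67477552, -0.24012315,
        1.02846445,  0.18466058]), 'dq': array([ 0.80941784,  0.45271309,  0.04422882, -0.66200968, -0.20007748,
        0.2583703 ,  0.83251017]), 'tau': array([ -3.15944955, -53.72092724,   7.84212649, -20.82217455,
         0.39615397,  -0.15629439,  -1.06025577]), 'eef_pos': array([0.60842518, 0.00106699, 0.3024361 ]), 'tool_rot': array([-2.45436111e-04,  6.86481793e-01,  7.27146949e-01, -5.75883032e-05]), 'wrist_force': array([0.74301093, 1.19894215, 0.19910095]), 'wrist_torque': array([-0.00561306,  0.02801905,  0.02755702]), 'gripper_force': 0.0, 'width': 0.00023246761362785183}
```

```bash
python3 -m jog '{"translation": [[0.03,-0.045,0],[0.056,-0.085,-0.02],[0.071,-0.106,-0.06],[0.071,-0.106,-0.1],[0.071,-0.106,-0.116],[0.071,-0.106,-0.116],[0.071,-0.106,-0.116]], "roll": [0,0,0,0,0,0,0]}'; python3 - <<'E'
from plant import *
from h import *
s=state();print(s["eef_pos"])
for n in("top","scene"):
    c=snapshot(n);cv2.imwrite(f"pics/{n}1.png",c["frame"][:,:,::-1])
    W=cloud(c);u=np.array([.62,.75]);
    # carriage: dark/green points in upper lane frame above z=.12
    e=np.array([.057,-.998]);nn=np.array([.998,.057]);O=np.array([.5255,.018])
    d=W[...,:2]-O;x=d@e;y=d@nn;h=W[...,2]-(.062-.075*x)
    m=(abs(y)<.05)&(h>.06)&(h<.1)&(x>-.3)&(x<.3)&(c["z_map"]>0)
    print(n,m.sum(),np.percentile(x[m],[1,5,50,95,99]).round(4),np.percentile(y[m],[1,99]).round(3))
E
python3 -c "
import cv2,numpy as np
cv2.imwrite('pics/both1.png',np.vstack([cv2.imread('pics/top1.png')[130:270,150:550],cv2.imread('pics/scene1.png')[60:330,130:530]]))"
```

```text
t: 2.48
eef_pos: [0.6796, -0.1032, 0.1886]
tool_rot: [0.001, 0.686, 0.727, 0.001]
wrist_force: [0.3, -0.9, -0.7]
width: 0.0003
gripper_force: 0.0
[ 0.67964655 -0.10322844  0.18855243]
top 1828 [-0.237  -0.233  -0.159  -0.0885 -0.0574] [-0.049  0.049]
scene 609 [-0.2362 -0.2347 -0.1874 -0.1166 -0.1077] [-0.004  0.047]
```

View pics/both1.png

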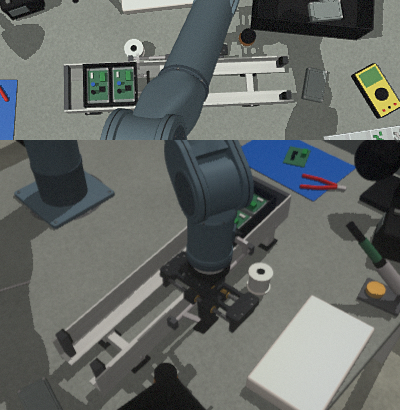

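The crop shows the closed fingers over the handle pad. The tray's rear edge stays visible in the top view, so I'll track that. Next is the press, then retreating to the lane centre.

```bash
cat > track.py <<'E'
from plant import *
from h import *
import sys
e=np.array([.057,-.998]);nn=np.array([.998,.057]);O=np.array([.5255,.018])
for i in range(int(sys.argv[1])):
    t=state()["t"];c=snapshot("top");W=cloud(c);d=W[...,:2]-O;x=d@e;y=d@nn;h=W[...,2]-(.062-.075*x)
    m=(abs(y)<.05)&(h>.06)&(h<.097)&(x>-.3)&(x<.3)&(c["z_map"]>0)
    print(round(t,3),m.sum(),"bumper face x by rear edge",np.round(np.percentile(x[m],[1,3])+np.array([.186,.182]),4),"50/95/99",np.percentile(x[m],[50,95,99]).round(4))
s=state();P=s["eef_pos"];d=P[:2]-O;print("t",s["t"],"tcp lane",(d@e).round(4),(d@nn).round(4),"tip above surface",(P[2]-.064-(.062-.075*(d@e))).round(4),"F lane",(s["wrist_force"][:2]@e).round(2))
cv2.imwrite(f"pics/tr{s['t']:.2f}.png",c["frame"][:,:,::-1]) if int(sys.argv[1]) else 0
E
python3 -m jog '{"translation": [[0,0,-0.025],[0,0,-0.05],[0,0,-0.06],[-0.02,-0.002,-0.004],[-0.08,-0.008,-0.002],[-0.14,-0.016,-0.015],[-0.146,-0.018,-0.0225]], "roll": [0,0,0,0,0,0,0]}'; python3 track.py 2
```

```text
t: 3.45
eef_pos: [0.5275, -0.1225, 0.1641]
tool_rot: [-0.002, 0.688, 0.726, -0.001]
wrist_force: [0.6, 0.7, 0.1]
width: 0.0004
gripper_force: 0.0
3.45 1859 bumper face x by rear edge [-0.1033  0.0274] 50/95/99 [-0.0744  0.0111  0.0245]
3.5 1860 bumper face x by rear edge [-0.1033  0.0377] 50/95/99 [-0.0645  0.0204  0.0343]
t 3.55 tcp lane 0.14 -0.0013 tip above surface 0.049 F lane -0.33
```

```bash
python3 track.py 2
```

```text
3.55 1844 bumper face x by rear edge [-0.1023  0.048 ] 50/95/99 [-0.0539  0.0312  0.0447]
3.6 1844 bumper face x by rear edge [-0.1038  0.0576] 50/95/99 [-0.0437  0.0375  0.0546]
t 3.65 tcp lane 0.1396 0.0012 tip above surface 0.0495 F lane -0.15
```

```bash
python3 - <<'E'
from h import *
c=dict(np.load("top.npz"));O=np.array([.5255,.018]);e=np.array([.057,-.998]);nn=np.array([.998,.057])
C=-c["R"].T@c["t"]
def cast(u,v,hgt):
    r=c["R"].T@np.array([(u-c["cx"])/c["fx"],(v-c["cy"])/c["fy"],1]);x=0
    for _ in range(5):
        P=C+r*((.062-.075*x+hgt)-C[2])/r[2];x=(P[:2]-O)@e
    return x
f=cv2.imread("pics/tr3.65.png");g=cv2.imread("pics/top0.png")
for im in(g,f):
    row=im[211:216].max(-1).mean(0)
    print([(u,int(row[u]),round(cast(u,213,.077)*1000)) for u in range(285 if im is g else 310,305 if im is g else 345)])
cv2.imwrite("pics/c2.png",cv2.resize(f[150:260,200:460],None,fx=3,fy=3))
E
```

```text
[(285, 21, -94), (286, 30, -91), (287, 57, -88), (288, 94, -86), (289, 91, -83), (290, 92, -80), (291, 91, -77), (292, 88, -74), (293, 89, -72), (294, 90, -69), (295, 91, -66), (296, 92, -63), (297, 31, -60), (298, 34, -58), (299, 40, -55), (300, 98, -52), (301, 91, -49), (302, 88, -46), (303, 89, -44), (304, 89, -41)]
[(310, 120, -24), (311, 92, -21), (312, 93, -18), (313, 103, -15), (314, 103, -13), (315, 78, -10), (316, 75, -7), (317, 70, -4), (318, 69, -1), (319, 68, 2), (320, 89, 4), (321, 118, 7), (322, 129, 10), (323, 106, 13), (324, 8, 16), (325, 32, 19), (326, 38, 21), (327, 81, 24), (328, 97, 27), (329, 93, 30), (330, 92, 33), (331, 92, 36), (332, 93, 38), (333, 95, 41), (334, 95, 44), (335, 72, 47), (336, 23, 50), (337, 36, 53), (338, 40, 56), (339, 86, 58), (340, 97, 61), (341, 91, 64), (342, 82, 67), (343, 77, 70), (344, 78, 73)]
```

View pics/c2.png

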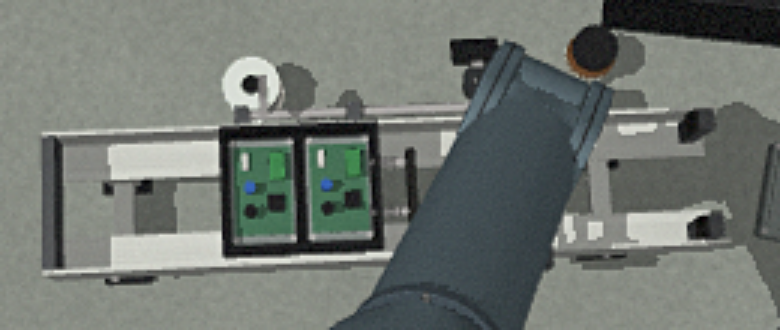

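Bumper face (px 338.7) was at lane x≈0.059 at t=3.60, moving at about 0.206 m/s. The finger is in the lane at face x≈0.131. Now I match its speed.

```bash
python3 -m jog '{"translation": [[0.0002,-0.004,-0.0003],[0.001,-0.018,-0.0013],[0.0021,-0.0369,-0.0028],[0.0034,-0.0589,-0.0044],[0.0047,-0.0828,-0.0062],[0.006,-0.1058,-0.008]], "roll": [0,0,0,0,0,0]}'; python3 track.py 0
```

```text
t: 4.4
eef_pos: [0.5387, -0.2301, 0.1562]
tool_rot: [0.001, 0.687, 0.726, -0.0]
wrist_force: [0.5, -0.2, -0.9]
width: 0.0005
gripper_force: 0.2
t 4.4 tcp lane 0.2483 -0.001 tip above surface 0.0488 F lane 0.24
```

```bash
python3 -m jog '{"translation": [[0.0012,-0.021,-0.0016]], "roll": [0]}'; python3 track.py 0
```

```text
t: 4.53
eef_pos: [0.5397, -0.2509, 0.1545]
tool_rot: [0.0, 0.687, 0.726, -0.0]
wrist_force: [-0.6, 0.4, 0.6]
width: 0.0005
gripper_force: 0.0
t 4.525 tcp lane 0.2691 -0.0012 tip above surface 0.0487 F lane -0.4
```

```bash
python3 -m jog '{"translation": [[0.0011,-0.019,-0.0014]], "roll": [0]}'; python3 track.py 0
```

```text
t: 4.65
eef_pos: [0.5408, -0.2692, 0.1531]
tool_rot: [0.0, 0.687, 0.727, -0.0]
wrist_force: [-0.7, -0.5, -0.4]
width: 0.0007
gripper_force: 0.1
t 4.65 tcp lane 0.2875 -0.0011 tip above surface 0.0486 F lane 0.44
```

```bash
python3 -m jog '{"translation": [[0.001,-0.0165,-0.0012],[0.0018,-0.031,-0.0023]], "roll": [0,0]}'; python3 track.py 0
```

```text
t: 4.9
eef_pos: [0.5428, -0.2993, 0.1508]
tool_rot: [-0.0, 0.687, 0.727, -0.0]
wrist_force: [-0.2, 0.2, 0.4]
width: 0.0004
gripper_force: 0.2
t 4.9 tcp lane 0.3177 -0.0008 tip above surface 0.0486 F lane -0.2
```

```bash
python3 -m jog '{"translation": [[0.0007,-0.012,-0.0009],[0.0012,-0.0215,-0.0016],[0.0017,-0.029,-0.0022]], "roll": [0,0,0]}'; python3 track.py 0
```

```text
t: 5.28
eef_pos: [0.5446, -0.3276, 0.1487]
tool_rot: [-0.0, 0.687, 0.727, 0.0]
wrist_force: [-0.4, -0.4, 0.8]
width: 0.0004
gripper_force: 0.3
t 5.275 tcp lane 0.346 -0.0006 tip above surface 0.0486 F lane 0.33
```

```bash
python3 -m jog '{"translation": [[0.0003,-0.006,-0.0004],[0.0006,-0.0105,-0.0008]], "roll": [0,0]}'; python3 track.py 1; python3 - <<'E'
from plant import *
import cv2,numpy as np
c=snapshot("scene");t=cv2.imread(sorted(__import__("glob").glob("pics/tr5*"))[-1])
cv2.imwrite("pics/c3.png",np.vstack([cv2.resize(t[160:260,250:510],(780,300)),cv2.resize(c["frame"][170:320,100:490,::-1],(780,300))]))
E
```

```text
t: 5.52
eef_pos: [0.5452, -0.3379, 0.1479]
tool_rot: [-0.0, 0.687, 0.727, 0.0]
wrist_force: [-0.7, -0.2, 1.0]
width: 0.0007
gripper_force: 0.2
5.525 1545 bumper face x by rear edge [-0.1059  0.344 ] 50/95/99 [0.2226 0.2907 0.2983]
t 5.575 tcp lane 0.357 -0.0007 tip above surface 0.0487 F lane 0.86
```

View pics/c3.png

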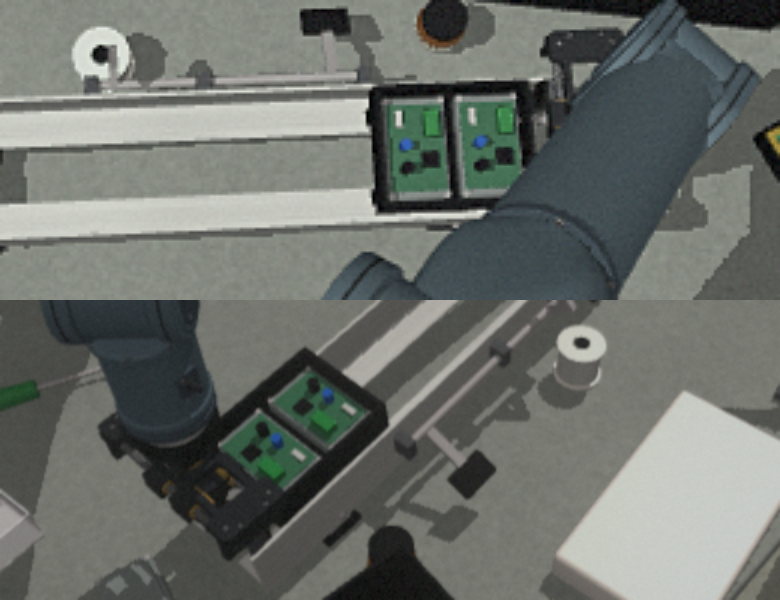

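The carriage is resting on the fingers about 20 mm short of the stops. I'll creep it down at about 0.028 m/s, then carry on past.

```bash
python3 -m jog '{"translation": [[0.0002,-0.0035,-0.0003],[0.0004,-0.007,-0.0005],[0.0006,-0.0105,-0.0008],[0.0008,-0.014,-0.001],[0.001,-0.0175,-0.0013],[0.0012,-0.021,-0.0016],[0.0014,-0.0245,-0.0018],[0.0016,-0.028,-0.002],[0.0018,-0.032,-0.002],[0.002,-0.037,-0.002],[0.0024,-0.043,-0.002],[0.0028,-0.05,-0.002]], "roll": [0,0,0,0,0,0,0,0,0,0,0,0]}'; python3 track.py 2
```

```text
t: 7.12
eef_pos: [0.548, -0.3882, 0.1459]
tool_rot: [0.0, 0.687, 0.727, -0.0]
wrist_force: [0.6, 1.2, -0.1]
width: 0.0006
gripper_force: 0.0
7.125 1338 bumper face x by rear edge [-0.1023  0.364 ] 50/95/99 [0.2345 0.2946 0.299 ]
7.175 1353 bumper face x by rear edge [-0.1064  0.3634] 50/95/99 [0.2336 0.2945 0.2992]
t 7.225 tcp lane 0.4075 -0.0011 tip above surface 0.0505 F lane 0.47
```

```bash
python3 -m jog '{"translation": [[0,-0.01,0.03],[0,-0.01,0.08],[0,-0.01,0.13],[0,-0.01,0.16],[0,-0.01,0.16],[0,-0.01,0.16]], "roll": [0,0,0,0,0,0]}'; python3 track.py 1; python3 - <<'E'
from plant import *
from h import *
c=snapshot("scene");t=snapshot("top");W=cloud(t)
e=np.array([.057,-.998]);nn=np.array([.998,.057]);O=np.array([.5255,.018])
d=W[...,:2]-O;x=d@e;y=d@nn;h=W[...,2]-(.062-.075*x)
m=(abs(y)<.05)&(h>.075)&(h<.097)&(x>0)&(x<.3)&(t["frame"].max(-1)<60);print("rear edge (expect .184)",np.percentile(x[m],[1,3]))
cv2.imwrite("pics/c4.png",np.vstack([cv2.resize(t["frame"][140:260,240:500,::-1],(650,300)),cv2.resize(c["frame"][170:320,100:425,::-1],(650,300))]))
E
```

```text
t: 7.98
eef_pos: [0.5476, -0.3972, 0.3046]
tool_rot: [-0.001, 0.687, 0.727, -0.0]
wrist_force: [-1.1, -0.1, -0.7]
width: 0.0004
gripper_force: 0.0
7.975 1353 bumper face x by rear edge [-0.1048  0.3635] 50/95/99 [0.2341 0.2943 0.299 ]
t 8.025 tcp lane 0.4155 -0.0018 tip above surface 0.2093 F lane 0.02
rear edge (expect .184) [0.18224393 0.18248312]
```

View pics/c4.png

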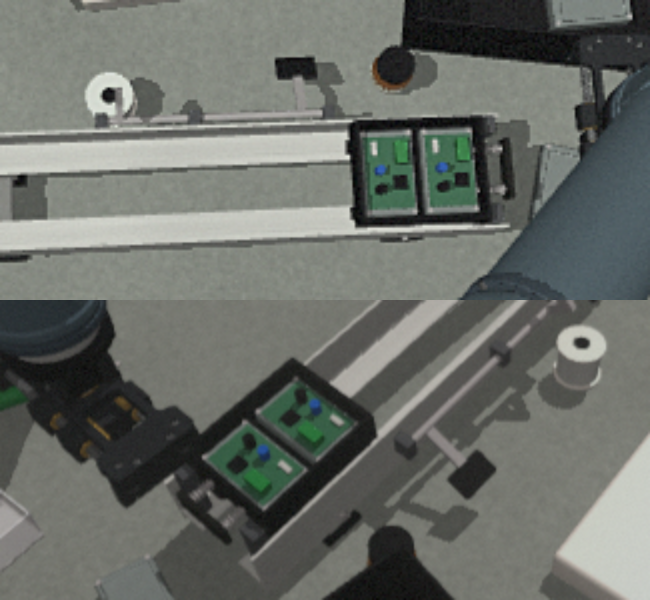

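The carriage stands against the stops with its rear edge at 0.182 (0.184 expected). The hand is clear, and the reel, jar and closed unit have not moved.

```bash
python3 -c "
from plant import *;print(finish_job())"
```

```text
the job is handed in; nothing more can be done
None
```

The carriage was released, caught on its way down and eased to the end stops, and I handed the job in at about 8 s with the hand clear; the reel, jar and closed unit look unmoved, but no pass/fail verdict came back, and I had no direct reading of how far the bumper went in.

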